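Wind a utility-room timer to its stop and set it to 15 minutes

ROBOT

A 6-joint arm with a two-finger parallel gripper is mounted at the origin on the work surface. World frame = base frame: x ahead of the robot, y to its left, z up, the work surface at z = 0. Lengths are in m, angles in rad, forces in N, time in s.
With the tool pointing down it reaches from about 0.425 to 0.95 m from the base axis. Payload 3.5 kg.
Tool frame: the origin (TCP) lies on the centre line of the jaws, within the pads' length; the fingertips stand 19 mm ahead of it and the grasp point (between the pads) is the TCP (arm.tip_reach is the distance from the TCP to the fingertips, in m); z points along the fingers, y is the direction in which the jaws open and shut (so a half turn about z gives the same grasp; the last joint's range is limited). The gripper opens to 85 mm and grips with 20 to 120 N. Pads are 22 mm wide; open, the fingers measure 114 mm over their backs; the gripper's body (76 mm by 85 mm) begins 54 mm behind the grasp point. The pads swing forward as they close: fully open they stand 13 mm farther back than shut.
Start: joints at [1.176, 0.286, 1.577, -0, 1.279, -0.15], TCP at [0.164, 0.655, 0.25] pointing down, gripper open.
Joint ranges: [-2.77, 2.77], [-0.9, 2.22], [0.21, 2.48], [-1.53, 4.67], [0.24, 2.81], [-2.84, 2.84]. Speed limits (rad/s): [2.79, 2.79, 3.14, 3.14, 3.14, 3.14].

INTERFACE

Orientations are given as a unit quaternion [w, x, y, z].
In Python, from workcell import arm gives the robot as it stands.
- The arm moves only by the tool servo_tool, never from a script. Its argument "increments" is one flat list of numbers, 7 for each row, row after row: the shift along the tool's x, y, z in mm, then the turn, a rotation vector about the tool's x, y, z in degrees, then the finger opening in mm, from 0 to 85.4. A call has 1 to 10 rows; each row is the pose to reach, as a shift and turn from the pose commanded when the call began, along the tool's axes at that moment; what a row does not reach only later rows make up. A row lasts 1/10 s, in which the tool goes at most 50 mm and 8.59 degrees, less where a joint would pass 70% of its speed; a pose out of reach is approached as far as the arm can. A call with a gripper value outside its range is refused whole. The fingers move at their own pace and stop on an object; the grip force is fixed at half the most. Time passes only in rows, so rows that repeat a pose let the fingers close. It gives the time, the measured TCP pose, the force and the opening at its end, in the units of the state.
- arm.get_obs(): the state, without advancing time (a new reading comes with each control period).
- arm.capture(name): name is "scene" or "top" or "wrist"; returns the picture (480x640x3 uint8, red, green, blue); there is no depth.
- arm.camera_info(name): a dict with "fx", "fy", "cx", "cy" (pixels), "D" ([k1, k2, p1, p2, k3] as OpenCV has them; the pictures are not rectified), "T" (4x4, takes a point from camera to world coordinates). Camera axes: x right, y down, z forward; pixel columns grow to the right and rows downward; lengths in m; the calibration is good to about 2 mm. A picture is of the moment at which its call begins: read the wrist's pose just before it. camera_info takes no time and is no camera call; for the wrist camera it gives the pose at the moment of the call.
- arm.hand_in(): hands the job in, once; it reports no verdict.
The state is a dict: "t": time; "joints": joint angles; "qd": joint speeds; "joint_torque": joint torques, N m; "eef_pos": TCP position; "eef_rot": TCP orientation; "force": force on the tool from outside, world axes, zero at the start; "torque": the same for the moment, N m; "width": finger opening in m.
Only numpy, scipy, OpenCV 4.12 (cv2) and the standard library are available. Lean on these libraries where they do the work, as an engineer would, in place of code of your own. Each camera call takes 0.05 s, during which the arm holds its last target. There are 200 camera calls.

TASK

Set the wing-knob timer to 15 minutes and start it: first wind it clockwise past the top (30 minute) mark until you feel it come up against its end stop, keeping a gentle pressure on the stop for about half a second and never forcing it. Then turn it back down to the 15 minute mark, to within a minute, let go, and push the start button right in. Leave the fan control and everything standing around as they are.

Things in the scene. Friction and masses are not known exactly. Their poses are not given: they have to be found in the camera images.
- timer: Wind-up timer, fixed: white case 130 (x) x 220 (y) x 60 mm high. Origin: centre of its underside; x away from the robot at yaw 0, z up. Dial axis vertical at case (0, -45) mm, start button at case (0, 66) mm. Ticks round the dial: long every 5 minutes, short every minute. 15 minutes lies to +x of the axis, 0 (with a dot) 1.8 rad counter-clockwise of it, 30 (double tick) 1.8 rad clockwise.
- dial: The timer's grey knob: round skirt 72 mm across, 8 mm high, on the case top, and on it an upright wing (the grip) 62 mm long, 14 mm thick, 32 mm high, its top 100 mm above the worktop. Origin on the dial's axis at the skirt's underside, 60 mm above the worktop. It turns with the knob; x runs along the wing to the pointer end (black line on the wing, black nub on the skirt), z up.
- dial_grip (a point): Point on the dial's axis in the wing, 10 mm below the wing's top, 90 mm above the worktop; axes as the dial's.
- minutes (a joint): Dial angle, rad, growing clockwise from above (winding): 0.12 per minute, 0 at 0, 1.8 at 15, 3.6 at 30 minutes. Friction 0.05 N m; stays where left. The end stop is hidden in the case, 0.05 to 0.75 rad past 30 minutes, different each time. It gives like a spring of 3.5 N m/rad: about 0.1 N m over the friction is a sure, gentle contact; over 0.3 N m is forcing it.
- start (a joint): Travel of the start button in m: 0 released, 0.006 fully in; it springs back. Fully in takes 5 N.
- start_top (a point): Centre of the top face of the start button, a round white push of 28 mm diameter in a grey housing on the timer's case.
- fan_control: Look-alike to be left alone, fixed: white case 120 x 140 x 60 mm high with a small round knob (48 mm diameter, no wing) 24 mm high in the middle of its top. Origin: centre of its underside. It may stand left or right of the timer.
- fan_knob (a joint): Angle of the round fan knob in rad, 0 at the start; to be left alone.
- spray: Clear plastic spray bottle, 72 mm diameter, 210 mm tall, standing; origin under its centre. Leave alone.
- lint_roller: Lint roller lying down, 220 mm long, 48 mm high, mint green handle; origin on the worktop near its middle, x towards the roll. Leave alone.
- jar: White ceramic jar with lid, 90 mm diameter, 120 mm tall; origin under its centre. Leave alone.
- dustpan: Grey plastic dustpan, pan 200 x 220 x 50 mm, handle to +x up to 280 mm from its origin, which is on the worktop 50 mm short of the pan's middle. Leave alone.
- brush: Hand brush lying down, handle to its -x; origin under its middle. Leave alone.
- tin: Plain metal tin, 70 mm diameter, 100 mm tall; origin under its centre. Leave alone.

How it is judged:
By the outcome, as a careful person would: the job done as asked, in the order asked, and still so for the second after the job is handed in, with the robot touching nothing.
It also fails if it takes over 72 s, if anything falls off the work surface, if the arm or the gripper's body presses on something with over 40 N, if the wrist force passes 120 N, or if a joint passes its speed limit or range.

## Working session

There is one attempt and no reset: what is moved stays moved. The work goes in short steps, Python scripts to look and compute and a tool call to move; the robot and the scene stay as the last step left them, time stands still between calls to the robot, and variables do not carry over. Pictures are saved under pics/ and viewed, about 8 in all and at most 12, crops included, and the job is handed in when it is done.

Besides the shell and the picture viewer there is one more tool, called after "Call:" by a JSON object that holds its "api" and its "payload", one argument or row to a line. servo_tool: Moves the arm, as the interface text tells. Its arguments: {"type":"object","properties":{"increments":{"type":"array","items":{"type":"number"}}},"required":["increments"]}

```bash
mkdir -p pics; ls; python3 - <<'E'
from workcell import arm
import cv2,numpy as np
o=arm.get_obs();print(o)
for n in("top","scene"):
    im=arm.capture(n);cv2.imwrite(f"pics/{n}0.png",im[:,:,::-1])
    c=arm.camera_info(n);print(n,c)
E
```

```text
pics
{'t': 0.0, 'joints': array([ 1.17600276e+00,  2.87154510e-01,  1.57820583e+00,  1.63205792e-05,
        1.27856003e+00, -1.50010769e-01]), 'qd': array([-7.92499178e-04, -8.55996037e-04,  3.96430706e-05,  1.44885317e-04,
        1.57702756e-03,  1.27532433e-03]), 'joint_torque': array([ 2.92602199e-04, -4.05978763e+01, -2.92627054e+01, -1.21225048e-04,
        5.82968481e-03, -1.26458268e-06]), 'eef_pos': array([0.16331883, 0.6543103 , 0.24893894]), 'eef_rot': array([-3.20655747e-04,  1.22088326e-01,  9.92518557e-01, -1.11884577e-03]), 'force': array([0.24495243, 0.16766535, 0.1503467 ]), 'torque': array([-0.03360882,  0.01112303, -0.03729279]), 'width': 0.08555767188940946}
top {'fx': 535.5068639822416, 'fy': 535.5068639822416, 'cx': 317.38193680272855, 'cy': 251.14529048433445, 'D': array([-0.01110575,  0.        ,  0.        ,  0.        ,  0.        ]), 'T': array([[-1.76571752e-03, -9.88079795e-01,  1.53932453e-01,
         3.78833875e-01],
       [-9.99997737e-01,  1.92729495e-03,  9.00444787e-04,
        -2.18288671e-02],
       [-1.18638454e-03, -1.53930515e-01, -9.88080963e-01,
         1.41857270e+00],
       [ 0.00000000e+00,  0.00000000e+00,  0.00000000e+00,
         1.00000000e+00]])}
scene {'fx': 562.3165808037791, 'fy': 562.3165808037791, 'cx': 312.22094823796573, 'cy': 260.0069922879803, 'D': array([-0.05972104,  0.        ,  0.        ,  0.        ,  0.        ]), 'T': array([[ 0.78807447,  0.41639283, -0.45338245,  1.22262412],
       [ 0.61534454, -0.51250301,  0.59890881, -0.88382676],
       [ 0.01702147, -0.75097115, -0.66011559,  1.06170346],
       [ 0.        ,  0.        ,  0.        ,  1.        ]])}
```

View pics/top0.png

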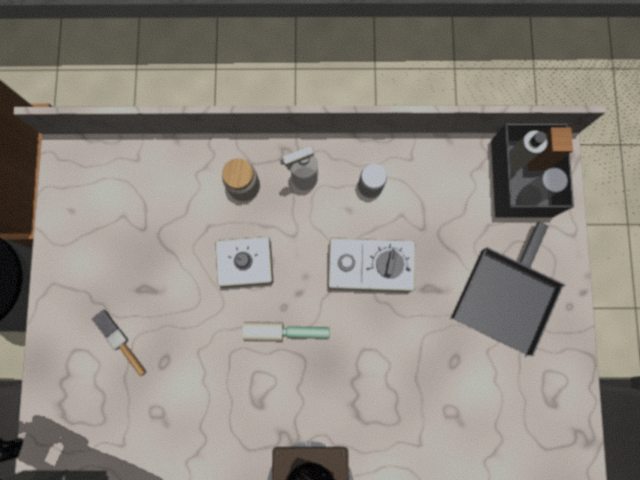

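```bash
cat > h.py <<'E'
from workcell import arm
import cv2,numpy as np
def ray(c,uv,z):
    K=np.array([[c['fx'],0,c['cx']],[0,c['fy'],c['cy']],[0,0,1]])
    p=cv2.undistortPoints(np.array(uv,float).reshape(-1,1,2),K,c['D'])[:,0]
    T=c['T'];d=np.c_[p,np.ones(len(p))]@T[:3,:3].T
    return T[:3,3]+d*((z-T[2,3])/d[:,2])[:,None]
def proj(c,P):
    K=np.array([[c['fx'],0,c['cx']],[0,c['fy'],c['cy']],[0,0,1]])
    Ti=np.linalg.inv(c['T'])
    return cv2.projectPoints(np.array(P,float).reshape(-1,3),cv2.Rodrigues(Ti[:3,:3])[0],Ti[:3,3],K,c['D'])[0][:,0]
E
python3 - <<'E'
from h import *
im=cv2.imread("pics/top0.png")
cv2.imwrite("pics/top0z.png",cv2.resize(im[230:305,320:420],None,fx=8,fy=8,interpolation=cv2.INTER_CUBIC))
c=arm.camera_info("top")
print(ray(c,[(330,239.5),(413,240),(413,291.5),(329,290)],.06))
print(ray(c,[(389,263),(347,263)],.068))
E
```

```text
[[ 0.62078485 -0.05315193  0.06      ]
 [ 0.61906455 -0.26698397  0.06      ]
 [ 0.48634365 -0.26311518  0.06      ]
 [ 0.49058616 -0.04991254  0.06      ]]
[[ 0.55836353 -0.20272647  0.068     ]
 [ 0.55857408 -0.09588143  0.068     ]]
```

View pics/top0z.png

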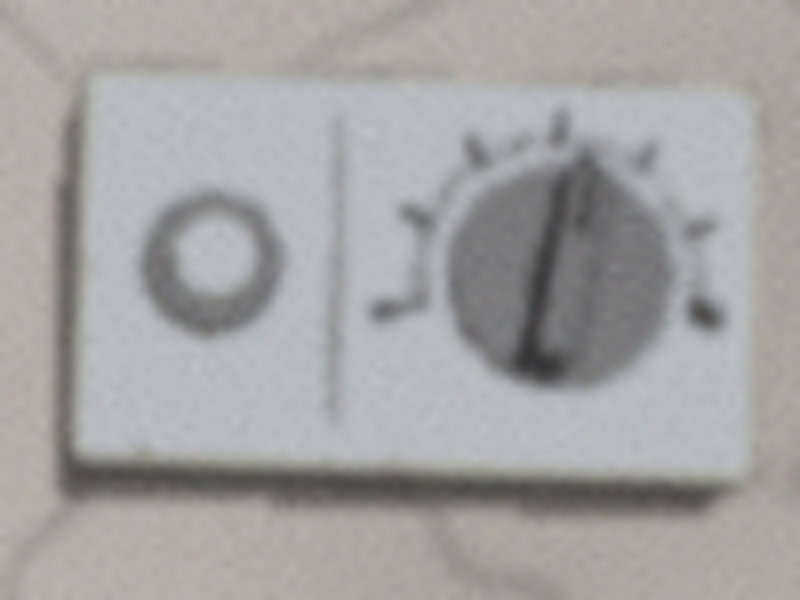

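```bash
cat >> h.py <<'E'
from scipy.spatial.transform import Rotation as Ro
def Rt(o=None):
    o=o or arm.get_obs();return Ro.from_quat(o['eef_rot'],scalar_first=True).as_matrix()
def yaw():
    R=Rt();return np.degrees(np.arctan2(R[1,0],R[0,0]))
def inc(p):
    o=arm.get_obs();return np.round(Rt(o).T@(np.array(p)-o['eef_pos'])*1000,1)
E
python3 - <<'E'
from h import *
print(yaw(),[inc(p) for p in ([.45,.35,.35],[.56,.1,.35],[.54,-.2,.35])])
R=Rt();print(R.round(3))
c=arm.camera_info("wrist");o=arm.get_obs()
print("cam in tool",(R.T@(c['T'][:3,3]-o['eef_pos'])).round(3),(R.T@c['T'][:3,:3]).round(2),c['fx'])
E
```

```text
165.97746049357866 [array([-351.8, -226.1, -100.6]), array([-519.1, -441.9, -100.2]), array([-572.4, -737.9,  -99.5])]
[[-0.97   0.242 -0.001]
 [ 0.242  0.97  -0.002]
 [ 0.    -0.002 -1.   ]]
cam in tool [ 0.068 -0.    -0.123] [[-0.   -0.96 -0.27]
 [ 1.   -0.    0.  ]
 [-0.   -0.27  0.96]] 339.5098409006213
```

Call:
{"api": "servo_tool", "payload": {
  "increments": [-352,-226,-100,0,0,0,85,-352,-226,-100,0,0,0,85,-352,-226,-100,0,0,0,85,-352,-226,-100,0,0,0,85,-352,-226,-100,0,0,0,85,-352,-226,-100,0,0,0,85,-352,-226,-100,0,0,0,85,-352,-226,-100,0,0,0,85,-352,-226,-100,0,0,0,85,-519,-442,-100,0,0,0,85]
}}

```text
t: 1.1
eef_pos: [0.4716, 0.3042, 0.3513]
eef_rot: [0.001, 0.121, 0.993, 0.001]
force: [0.2, -0.0, -0.7]
width: 0.0849
```

```bash
python3 - <<'E'
from h import *
o=arm.get_obs();print(o['t'],o['eef_pos'],o['joints'].round(2),inc([.53,-.17,.33]))
E
```

```text
1.1 [0.47155778 0.30418933 0.35125937] [ 0.39 -0.03  1.74  0.    1.43 -0.94] [-171.1 -446.1   20.6]
```

Call:
{"api": "servo_tool", "payload": {
  "increments": [-171,-446,20,0,0,0,85,-171,-446,20,0,0,0,85,-171,-446,20,0,0,0,85,-171,-446,20,0,0,0,85,-171,-446,20,0,0,0,85,-171,-446,20,0,0,0,85,-171,-446,20,0,0,0,85,-171,-446,20,0,0,0,85,-171,-446,20,0,0,0,85,-171,-446,20,0,0,0,85]
}}

```text
t: 2.1
eef_pos: [0.5277, -0.173, 0.3293]
eef_rot: [-0.001, 0.124, 0.992, -0.0]
force: [0.2, 1.1, 0.4]
width: 0.0851
```

```bash
python3 - <<'E'
from h import *
import pickle
for i in range(2): arm.capture("wrist")
o=arm.get_obs();print(o['t'],o['eef_pos'],o['joints'].round(2),o['qd'].round(3))
c=arm.camera_info("wrist");im=arm.capture("wrist");pickle.dump((c,o,im),open("w1.pkl","wb"))
cv2.imwrite("pics/w1.png",im[:,:,::-1])
print(proj(c,[[.556,-.206,.06],[.557,-.096,.07]]))
E
```

```text
2.2 [ 0.5277714  -0.17297258  0.32898194] [-0.5  -0.03  1.78 -0.    1.39 -1.82] [ 0.063 -0.033  0.025  0.036  0.029  0.031]
[[292.90660979 232.71898367]
 [385.07987362 212.81201821]]
```

View pics/w1.png

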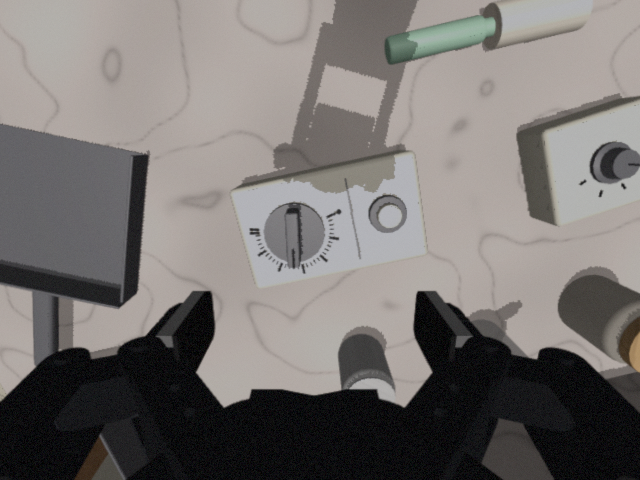

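```bash
python3 - <<'E'
import cv2
im=cv2.imread("pics/w1.png")
cv2.imwrite("pics/w1z.png",cv2.resize(im[180:290,230:370],None,fx=5.5,fy=5.4,interpolation=cv2.INTER_CUBIC))
E
```

```text
(no output)
```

View pics/w1z.png

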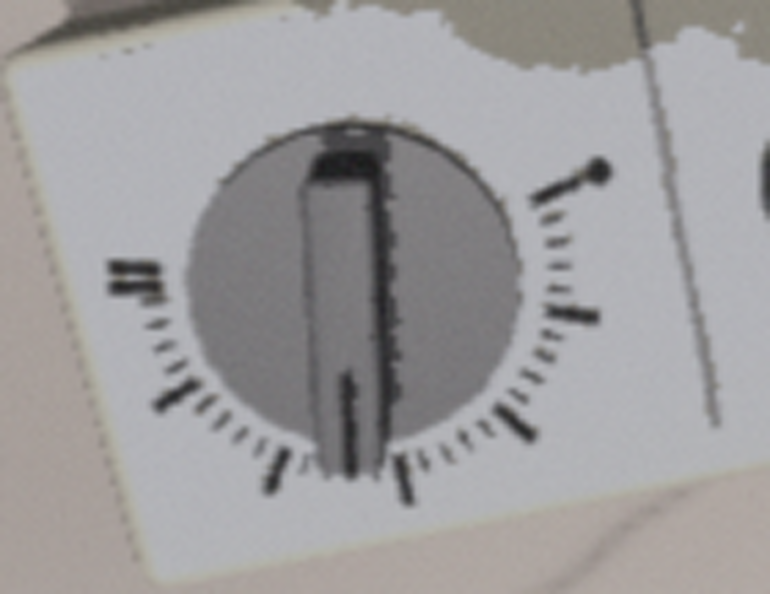

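```bash
cat > m.py <<'E'
from h import *
import pickle
c,o,im=pickle.load(open("w1.pkl","rb"))
f=lambda l:[(230+x/5.5,180+y/5.4) for x,y in l]
co=ray(c,[(231.8,191.5),(258.2,287.8),(427,250),(413.5,152)],.06)[:,:2]
print("corners",co.round(4)) # TL: case(-65,-110) BL:(65,-110) BR:(65,110) TR(-65,110)
Q=np.array([[-.065,-.11],[.065,-.11],[.065,.11],[-.065,.11]])
H=(Q-Q.mean(0)).T@(co-co.mean(0));a=np.arctan2(H[0,1]-H[1,0],H[0,0]+H[1,1])
R=np.array([[np.cos(a),-np.sin(a)],[np.sin(a),np.cos(a)]]);t=co.mean(0)
print("yaw",np.degrees(a),"c",t,"res",(co-t-Q@R.T).round(4).tolist())
ax=t+R@[0,-.045];bt=t+R@[0,.066];print("axis",ax,"button",bt)
tk=ray(c,f([(535,200),(580,180),(400,455),(408,505),(160,280),(108,278),(545,310),(600,320),(500,410),(535,440),(185,385),(155,410),(287,450),(270,492)]),.06)[:,:2]
d=(tk-ax)@R;print("tick ang (case), r",np.degrees(np.arctan2(d[:,1],d[:,0])).round(1),np.hypot(*d.T).round(4))
sk=ray(c,f([(187,290),(521,290),(355,122)]),.068)[:,:2];print("skirt r",np.hypot(*(sk-ax).T))
w=ray(c,f([(302,185),(375,185),(318,475),(382,475)]),.1)[:,:2];m=w.mean(0);print("wing mid",m)
v=w[2]+w[3]-w[0]-w[1];print("wing world ang",np.degrees(np.arctan2(v[1],v[0])),np.hypot(*v)/2)
l=ray(c,f([(347,370),(350,475)]),.1)[:,:2];v=l[1]-l[0];print("line ang",np.degrees(np.arctan2(v[1],v[0])))
b=ray(c,[(388,214)],.08);print("button px",b)
E
python3 m.py
```

```text
corners [[ 0.4908 -0.2617]
 [ 0.6141 -0.267 ]
 [ 0.6174 -0.0537]
 [ 0.4989 -0.0497]]
yaw -1.7056041849992523 c [ 0.5552744 -0.1580023] res [[0.0037, 0.0044], [-0.0029, 0.0029], [-0.0061, -0.0037], [0.0053, -0.0035]]
axis [ 0.55393502 -0.20298236] button [ 0.55723882 -0.09203154]
tick ang (case), r [ 100.4  100.8   -0.8   -1.6 -100.4 -101.4   65.5   65.8   31.7   32.3
  -68.4  -67.4  -33.9  -34. ] [0.0418 0.0524 0.0437 0.056  0.0429 0.0542 0.0418 0.0541 0.0447 0.0553
 0.0464 0.0554 0.0446 0.0556]
skirt r [0.03588778 0.03541863 0.03498427]
wing mid [ 0.55603555 -0.20390572]
wing world ang -13.153336332258101 0.06050669802331804
line ang -13.750049376642863
button px [[ 0.55665429 -0.09466385  0.08      ]]
```

```bash
cat >> m.py <<'E'
from scipy.optimize import least_squares
th=np.repeat([1.8,0,-1.8,1.2,.6,-1.2,-.6],2)
def g(p):
    r=np.where(np.arange(14)%2,p[4],p[3]);return (np.c_[p[0]+r*np.cos(th+p[2]),p[1]+r*np.sin(th+p[2])]-tk).ravel()
s=least_squares(g,[*ax,a,.043,.055]);print("tickfit",s.x,"yaw",np.degrees(s.x[2]),np.abs(s.fun).max())
w0=np.radians(-13.4);print("minutes",15+(s.x[2]-w0)/.12)
E
python3 m.py|tail -2
```

```text
tickfit [ 0.55584091 -0.20397561 -0.03586411  0.04286673  0.05386892] yaw -2.054862347461481 0.00215069476312571
minutes 16.65008338440648
```

```bash
python3 - <<'E'
from h import *
print(yaw(),inc([.556,-.204,.15]),arm.tip_reach,arm.get_obs()['torque'],arm.get_obs()['eef_rot'])
E
```

```text
165.7901874033666 [-35.9 -25.2 179.1] 0.019 [-0.00391585  0.00555966  0.02390662] [-9.94474714e-04  1.23686801e-01  9.92320662e-01  5.37816870e-04]
```

Call:
{"api": "servo_tool", "payload": {
  "increments": [-36,-25,100,0,0,-1,50,-36,-25,100,0,0,-1,50,-36,-25,179,0,0,-1,50,-36,-25,179,0,0,-1,50,-36,-25,179,0,0,-1,50,-36,-25,179,0,0,-1,50,-36,-25,179,0,0,-1,50]
}}

```text
t: 2.95
eef_pos: [0.5588, -0.2027, 0.1548]
eef_rot: [0.003, 0.113, 0.994, -0.001]
force: [0.0, -0.1, -0.0]
width: 0.0499
```

```bash
python3 - <<'E'
from h import *
import pickle
o=arm.get_obs();print(o['t'],o['eef_pos'],yaw(),o['torque'],o['qd'].round(3))
c=arm.camera_info("wrist");im=arm.capture("wrist");pickle.dump((c,o,im),open("w2.pkl","wb"))
cv2.imwrite("pics/w2.png",im[:,:,::-1])
print(proj(c,[[.556,-.204,.1],[.556,-.204,.06],o['eef_pos']]))
E
```

```text
2.95 [ 0.55883361 -0.20273293  0.15480077] 167.03221669446768 [-0.00835694  0.00668999 -0.01637806] [-0.004 -0.014 -0.012 -0.001 -0.005  0.   ]
[[310.8158053  263.91224752]
 [311.36150737 243.02765652]
 [314.21823527 317.01870434]]
```

View pics/w2.png

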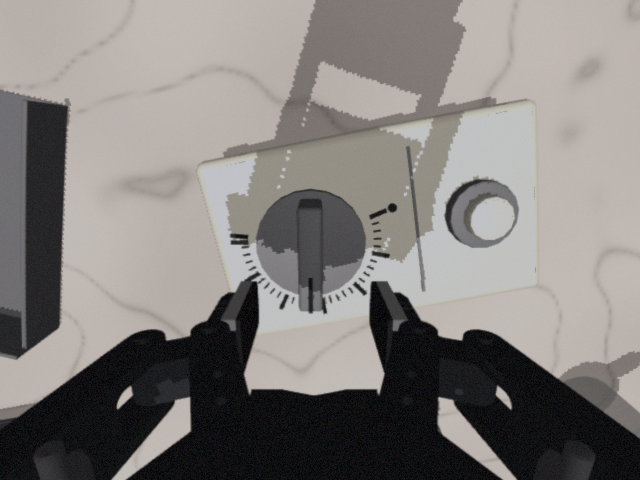

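```bash
python3 - <<'E'
from h import *
import pickle
c,o,im=pickle.load(open("w2.pkl","rb"))
e=ray(c,[(310.5,209),(310.5,310)],.1);print(e,e.mean(0),np.hypot(*(e[1]-e[0])[:2]),np.degrees(np.arctan2(*(e[1]-e[0])[1::-1])))
b=ray(c,[(493,218)],.08);print("btn",b)
k=ray(c,[(256,245),(366,245),(311,190)],.068);print(k)
# jaw line in image: pads mid
q=arm.get_obs();print(q['t'],q['eef_pos'],yaw(),np.degrees(q['joints']).round(2))
print("rel to axis",inc([*e.mean(0)[:2],.094]))
E
```

```text
[[ 0.52567836 -0.19709875  0.1       ]
 [ 0.58374053 -0.21066256  0.1       ]] [ 0.55470945 -0.20388065  0.1       ] 0.05962543449788516 -13.148971824755687
btn [[ 0.55935874 -0.09242604  0.08      ]]
[[ 0.54689118 -0.23864088  0.068     ]
 [ 0.56289306 -0.16921808  0.068     ]
 [ 0.52020515 -0.19583397  0.068     ]]
3.0 [ 0.55895358 -0.20297677  0.15512746] 167.02415883448325 [-2.9730e+01  1.1690e+01  1.0651e+02  1.0000e-02  6.1440e+01 -1.0676e+02]
rel to axis [ 4.3 -1.7 61.1]
```

Call:
{"api": "servo_tool", "payload": {
  "increments": [4,-2,30,0,0,0,50,4,-2,45,0,0,0,50,4,-2,61,0,0,0,50,4,-2,61,0,0,0,50,4,-2,61,0,0,0,50]
}}

```text
t: 3.5
eef_pos: [0.553, -0.2037, 0.0906]
eef_rot: [0.0, 0.113, 0.994, -0.0]
force: [0.1, 0.1, 0.1]
width: 0.05
```

```bash
cat > s.py <<'E'
from h import *
o=arm.get_obs();R=Rt();print(o['t'],o['eef_pos'].round(4),"yaw",round(yaw(),2),"F",o['force'].round(2),"Ftool",(R.T@o['force']).round(2),"T",o['torque'].round(3),"w",o['width'].round(4),"to axis",inc([.5555,-.204,.094]),"q6",np.degrees(o['joints'][5]).round(1))
E
python3 s.py
```

```text
Traceback (most recent call last):
  File "s.py", line 2, in <module>
    o=arm.get_obs();R=Rt();print(o['t'],o['eef_pos'].round(4),"yaw",round(yaw(),2),"F",o['force'].round(2),"Ftool",(R.T@o['force']).round(2),"T",o['torque'].round(3),"w",o['width'].round(4),"to axis",inc([.5555,-.204,.094]),"q6",np.degrees(o['joints'][5]).round(1))
                                                                                                                                                                          ^^^^^^^^^^^^^^^^
AttributeError: 'float' object has no attribute 'round'
```

Call:
{"api": "servo_tool", "payload": {
  "increments": [-2.5,0,-3,0,0,0,50,-2.5,0,-3,0,0,0,50]
}}

```text
t: 3.7
eef_pos: [0.5565, -0.2049, 0.0952]
eef_rot: [0.002, 0.113, 0.994, -0.001]
force: [-0.2, 0.3, 0.5]
width: 0.0502
```

```bash
sed -i "s/o\['width'\].round(4)/round(o['width'],4)/" s.py; python3 s.py
```

```text
3.7 [ 0.5565 -0.2049  0.0952] yaw 166.98 F [-0.21  0.32  0.49] Ftool [ 0.27  0.26 -0.49] T [-0.04   0.011 -0.035] w 0.0502 to axis [1.2 0.7 1.2] q6 -107.0
```

Call:
{"api": "servo_tool", "payload": {
  "increments": [1,0.5,1,0,0,0,30,1,0.5,1,0,0,0,20,1,0.5,1,0,0,0,10,1,0.5,1,0,0,0,5,1,0.5,1,0,0,0,5,1,0.5,1,0,0,0,5]
}}

```text
t: 4.3
eef_pos: [0.5542, -0.2039, 0.0927]
eef_rot: [-0.0, 0.113, 0.994, -0.0]
force: [-2.1, -1.7, 3.5]
width: 0.0133
```

```bash
python3 s.py
```

```text
4.3 [ 0.5542 -0.2039  0.0927] yaw 166.98 F [-2.09 -1.66  3.54] Ftool [ 1.66 -2.09 -3.53] T [-0.322  0.5    0.004] w 0.0133 to axis [-1.3  0.2 -1.3] q6 -107.0
```

Call:
{"api": "servo_tool", "payload": {
  "increments": [0,0,0,0,0,4,5,0,0,0,0,0,10,5,0,0,0,0,0,16,5,0,0,0,0,0,22,5,0,0,0,0,0,28,5,0,0,0,0,0,34,5,0,0,0,0,0,40,5,0,0,0,0,0,40,5]
}}

```text
t: 5.1
eef_pos: [0.5544, -0.2035, 0.0926]
eef_rot: [0.0, 0.446, 0.895, 0.0]
force: [-3.0, -0.4, 3.2]
width: 0.0128
```

```bash
python3 s.py
```

```text
5.1 [ 0.5544 -0.2035  0.0926] yaw 126.97 F [-3.03 -0.36  3.2 ] Ftool [ 1.54 -2.64 -3.2 ] T [-0.077  0.306 -0.018] w 0.0128 to axis [-1.   0.6 -1.4] q6 -67.0
```

Call:
{"api": "servo_tool", "payload": {
  "increments": [0,0,0,0,0,6,5,0,0,0,0,0,12,5,0,0,0,0,0,18,5,0,0,0,0,0,24,5,0,0,0,0,0,30,5,0,0,0,0,0,36,5,0,0,0,0,0,42,5,0,0,0,0,0,46,5,0,0,0,0,0,49,5]
}}

```text
t: 6.0
eef_pos: [0.555, -0.2034, 0.0927]
eef_rot: [0.001, 0.777, 0.629, 0.001]
force: [-0.2, -0.7, 2.4]
width: 0.0128
```

```bash
python3 s.py
```

```text
6.0 [ 0.555  -0.2034  0.0927] yaw 77.99 F [-0.24 -0.72  2.41] Ftool [-0.76 -0.08 -2.41] T [-0.052  0.039  0.021] w 0.0128 to axis [-0.4  0.7 -1.3] q6 -18.0
```

```bash
cat > t.py <<'E'
from h import *
L=[];F=[]
for i in range(4):
    o=arm.get_obs();L.append(o['torque'][2]);F.append(o['force'])
    if i<3: arm.capture("wrist")
print(round(o['t'],2),"yaw",round(yaw(),2),"Tz",np.round(L,3),np.mean(L).round(3),"F",np.mean(F,0).round(1),"w",round(o['width'],4))
E
python3 t.py
```

```text
6.15 yaw 78.1 Tz [ 0.021 -0.089 -0.066 -0.033] -0.042 F [ 0.3 -0.5  2.6] w 0.013
```

Call:
{"api": "servo_tool", "payload": {
  "increments": [0,0,0,0,0,0.8,5,0,0,0,0,0,1.6,5,0,0,0,0,0,2.4,5,0,0,0,0,0,3,5]
}}

```text
t: 6.55
eef_pos: [0.5549, -0.2035, 0.0927]
eef_rot: [0.001, 0.794, 0.608, 0.001]
force: [2.1, 1.1, 1.9]
width: 0.0129
```

```bash
python3 t.py
```

```text
6.7 yaw 74.95 Tz [ 0.056 -0.033 -0.067 -0.055] -0.025 F [3.  1.  2.6] w 0.0134
```

Call:
{"api": "servo_tool", "payload": {
  "increments": [0,0,0,0,0,0.8,5,0,0,0,0,0,1.6,5,0,0,0,0,0,2.4,5,0,0,0,0,0,3,5]
}}

```text
t: 7.1
eef_pos: [0.5549, -0.2035, 0.0927]
eef_rot: [0.001, 0.809, 0.587, 0.001]
force: [4.7, 1.4, 3.1]
width: 0.0129
```

```bash
python3 t.py
```

```text
7.25 yaw 71.91 Tz [ 0.119 -0.025 -0.045 -0.042] 0.002 F [4.9 1.7 2.6] w 0.0129
```

Call:
{"api": "servo_tool", "payload": {
  "increments": [0,0,0,0,0,0.8,5,0,0,0,0,0,1.6,5,0,0,0,0,0,2.2,5,0,0,0,0,0,2.5,5]
}}

```text
t: 7.65
eef_pos: [0.555, -0.2035, 0.0927]
eef_rot: [0.001, 0.822, 0.569, 0.001]
force: [4.5, 1.1, 2.6]
width: 0.0127
```

```bash
python3 t.py
```

```text
7.8 yaw 69.41 Tz [ 0.112  0.03   0.021 -0.042] 0.03 F [4.8 1.5 2.6] w 0.0127
```

Call:
{"api": "servo_tool", "payload": {
  "increments": [0,0,0,0,0,0.7,5,0,0,0,0,0,1.4,5,0,0,0,0,0,2,5,0,0,0,0,0,2,5]
}}

```text
t: 8.2
eef_pos: [0.555, -0.2035, 0.0927]
eef_rot: [0.001, 0.832, 0.555, 0.001]
force: [6.1, 1.5, 2.9]
width: 0.0128
```

```bash
python3 t.py
```

```text
8.35 yaw 67.4 Tz [-0.107 -0.048 -0.042 -0.023] -0.055 F [5.5 1.4 2.7] w 0.0129
```

Call:
{"api": "servo_tool", "payload": {
  "increments": [0,0,0,0,0,0.8,5,0,0,0,0,0,1.6,5,0,0,0,0,0,2.4,5,0,0,0,0,0,3,5,0,0,0,0,0,3,5]
}}

```text
t: 8.85
eef_pos: [0.555, -0.2036, 0.0927]
eef_rot: [0.001, 0.846, 0.533, 0.001]
force: [5.1, 1.3, 2.9]
width: 0.0129
```

```bash
python3 t.py
```

```text
9.0 yaw 64.4 Tz [-0.037 -0.023 -0.051 -0.043] -0.038 F [5.1 1.7 2.6] w 0.0127
```

Static torque with one settling row is about -0.04 ± 0.02; a clean baseline.

Call:
{"api": "servo_tool", "payload": {
  "increments": [0,0,0,0,0,0.8,5,0,0,0,0,0,1.6,5,0,0,0,0,0,2.4,5,0,0,0,0,0,3,5,0,0,0,0,0,3,5]
}}

```text
t: 9.5
eef_pos: [0.555, -0.2036, 0.0927]
eef_rot: [0.001, 0.86, 0.511, 0.001]
force: [5.9, 1.2, 1.6]
width: 0.0129
```

```bash
python3 t.py
```

```text
9.65 yaw 61.43 Tz [ 0.056 -0.001  0.031  0.082] 0.042 F [5.8 1.5 2.3] w 0.0126
```

Call:
{"api": "servo_tool", "payload": {
  "increments": [0,0,0,0,0,0.5,5,0,0,0,0,0,1,5,0,0,0,0,0,1,5]
}}

```text
t: 9.95
eef_pos: [0.555, -0.2036, 0.0927]
eef_rot: [0.001, 0.864, 0.503, 0.001]
force: [5.2, 2.2, 3.0]
width: 0.0133
```

```bash
python3 t.py
```

```text
10.1 yaw 60.44 Tz [0.098 0.128 0.152 0.07 ] 0.112 F [5.4 1.5 2.8] w 0.0131
```

Call:
{"api": "servo_tool", "payload": {
  "increments": [0,0,0,0,0,0.3,5,0,0,0,0,0,0.6,5,0,0,0,0,0,0.6,5,0,0,0,0,0,0.6,5]
}}

```text
t: 10.5
eef_pos: [0.555, -0.2036, 0.0927]
eef_rot: [0.001, 0.867, 0.499, 0.001]
force: [6.1, 1.8, 1.5]
width: 0.0131
```

```bash
python3 t.py
```

```text
10.65 yaw 59.86 Tz [0.054 0.133 0.103 0.075] 0.091 F [5.5 1.7 2.5] w 0.0129
```

Call:
{"api": "servo_tool", "payload": {
  "increments": [0,0,0,0,0,0.4,5,0,0,0,0,0,0.8,5,0,0,0,0,0,0.8,5,0,0,0,0,0,0.8,5]
}}

```text
t: 11.05
eef_pos: [0.5551, -0.2036, 0.0927]
eef_rot: [0.001, 0.87, 0.493, 0.001]
force: [4.5, 2.3, 2.0]
width: 0.0133
```

```bash
python3 t.py; python3 t.py
```

```text
11.2 yaw 59.06 Tz [0.104 0.147 0.118 0.142] 0.128 F [5.1 2.  2.3] w 0.0128
11.35 yaw 59.07 Tz [0.142 0.139 0.137 0.069] 0.122 F [5.  1.8 2.6] w 0.0129
```

Call:
{"api": "servo_tool", "payload": {
  "increments": [0,0,0,0,0,0.4,5,0,0,0,0,0,0.8,5,0,0,0,0,0,0.8,5]
}}

```text
t: 11.65
eef_pos: [0.5551, -0.2036, 0.0927]
eef_rot: [0.001, 0.873, 0.487, 0.001]
force: [5.0, 1.4, 2.6]
width: 0.013
```

```bash
python3 t.py; python3 t.py; python3 t.py
```

```text
11.8 yaw 58.27 Tz [0.158 0.188 0.157 0.2  ] 0.176 F [5.2 1.8 2.4] w 0.0132
11.95 yaw 58.27 Tz [0.2   0.167 0.162 0.15 ] 0.17 F [5.4 1.6 2.3] w 0.013
12.1 yaw 58.27 Tz [0.15  0.195 0.202 0.167] 0.178 F [5.2 1.4 2.5] w 0.0134
```

Call:
{"api": "servo_tool", "payload": {
  "increments": [0,0,0,0,0,-4,5,0,0,0,0,0,-11,5,0,0,0,0,0,-18,5,0,0,0,0,0,-25,5,0,0,0,0,0,-32,5,0,0,0,0,0,-39,5,0,0,0,0,0,-46,5,0,0,0,0,0,-53,5,0,0,0,0,0,-60,5]
}}

```text
t: 13.0
eef_pos: [0.5544, -0.2035, 0.0927]
eef_rot: [0.0, 0.511, 0.859, 0.0]
force: [3.4, 2.0, 4.2]
width: 0.013
```

```bash
python3 s.py
```

```text
13.0 [ 0.5544 -0.2035  0.0927] yaw 118.49 F [3.44 1.98 4.18] Ftool [ 0.1   3.97 -4.18] T [ 0.225 -0.598 -0.038] w 0.013 to axis [-0.9  0.7 -1.3] q6 -58.5
```

Call:
{"api": "servo_tool", "payload": {
  "increments": [0,0,0,0,0,-7,5,0,0,0,0,0,-14,5,0,0,0,0,0,-21,5,0,0,0,0,0,-28,5,0,0,0,0,0,-35,5,0,0,0,0,0,-42,5,0,0,0,0,0,-49,5,0,0,0,0,0,-55,5,0,0,0,0,0,-60,5,0,0,0,0,0,-60,5]
}}

```text
t: 14.0
eef_pos: [0.5541, -0.204, 0.0926]
eef_rot: [-0.0, 0.015, 1.0, -0.0]
force: [2.0, -0.3, 4.5]
width: 0.0127
```

```bash
python3 s.py
```

```text
14.0 [ 0.5541 -0.204   0.0926] yaw 178.26 F [ 1.96 -0.28  4.53] Ftool [-1.97 -0.23 -4.53] T [-0.053 -0.245  0.028] w 0.0127 to axis [-1.4  0.1 -1.4] q6 -118.2
```

Release, rise, and look.

Call:
{"api": "servo_tool", "payload": {
  "increments": [0,0,0,0,0,0,30,0,0,0,0,0,0,50,0,0,0,0,0,0,50,0,0,-25,0,0,0,50,0,0,-60,0,0,0,50,0,0,-100,0,0,0,50,0,0,-100,0,0,0,50,0,0,-100,0,0,0,50]
}}

```text
t: 14.8
eef_pos: [0.5544, -0.2037, 0.1932]
eef_rot: [0.001, 0.015, 1.0, -0.0]
force: [-0.5, 0.6, -0.2]
width: 0.0502
```

```bash
python3 - <<'E'
from h import *
import pickle
arm.capture("wrist")
o=arm.get_obs();print(o['t'],o['eef_pos'],yaw())
c=arm.camera_info("wrist");im=arm.capture("wrist");pickle.dump((c,o,im),open("w3.pkl","wb"))
p=proj(c,[[.556,-.204,.08]])[0].astype(int);print(p)
z=im[max(p[1]-75,0):p[1]+75,max(p[0]-100,0):p[0]+100,::-1];print(max(p[1]-75,0),max(p[0]-100,0))
cv2.imwrite("pics/w3.png",cv2.resize(z,None,fx=4,fy=4,interpolation=cv2.INTER_CUBIC))
E
```

```text
14.85 [ 0.553626   -0.20319475  0.19146308] 178.25628138353858
[312 243]
168 212
```

View pics/w3.png

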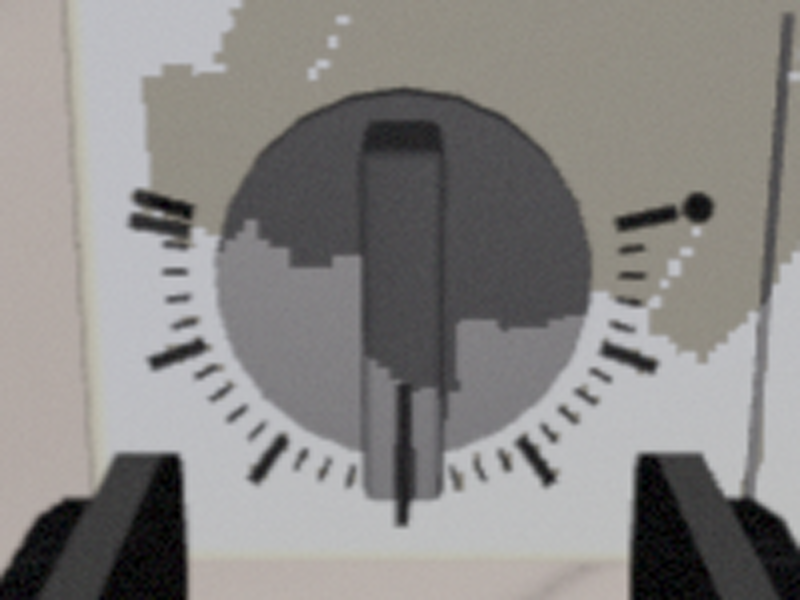

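```bash
python3 - <<'E'
from h import *
o=arm.get_obs();print(o['eef_pos'],inc([.5595,-.093,.19]),inc([.5595,-.093,.115]))
import pickle
A=[]
# triangulate button top centre, w1 & w2
c1=pickle.load(open("w1.pkl","rb"))[0];c2=pickle.load(open("w2.pkl","rb"))[0]
for z in (.068,.072,.076,.08,.084,.09):
    print(z,ray(c1,[(388,214)],z)[0,:2].round(4),ray(c2,[(493,218)],z)[0,:2].round(4))
E
```

```text
[ 0.5531997  -0.20296267  0.19048416] [ -3.  110.1   0.6] [ -3.2 110.   75.6]
0.068 [ 0.5597 -0.0927] [ 0.5635 -0.0867]
0.072 [ 0.5587 -0.0933] [ 0.5621 -0.0886]
0.076 [ 0.5577 -0.094 ] [ 0.5607 -0.0905]
0.08 [ 0.5567 -0.0947] [ 0.5594 -0.0924]
0.084 [ 0.5556 -0.0953] [ 0.558  -0.0943]
0.09 [ 0.5541 -0.0963] [ 0.5559 -0.0972]
```

Call:
{"api": "servo_tool", "payload": {
  "increments": [-6,55,0,0,0,0,20,-6,110,0,0,0,0,0,-6,110,0,0,0,0,0,-6,110,20,0,0,0,0,-6,110,50,0,0,0,0,-6,110,75,0,0,0,0,-6,110,75,0,0,0,0,-6,110,75,0,0,0,0]
}}

```text
t: 15.7
eef_pos: [0.5628, -0.0938, 0.1161]
eef_rot: [-0.002, 0.015, 1.0, 0.0]
force: [0.6, 0.6, 0.7]
width: 0.0005
```

```bash
python3 s.py; python3 - <<'E'
from h import *
im=arm.capture("wrist");cv2.imwrite("pics/w4.png",im[:,:,::-1]);print(inc([.5595,-.093,.115]))
E
```

```text
15.7 [ 0.5628 -0.0938  0.1161] yaw 178.26 F [0.62 0.58 0.73] Ftool [-0.6   0.6  -0.73] T [-0.009 -0.038  0.021] w 0.0005 to axis [   3.9 -110.4   22. ] q6 -107.9
[4.3 1.  2.6]
```

View pics/w4.png

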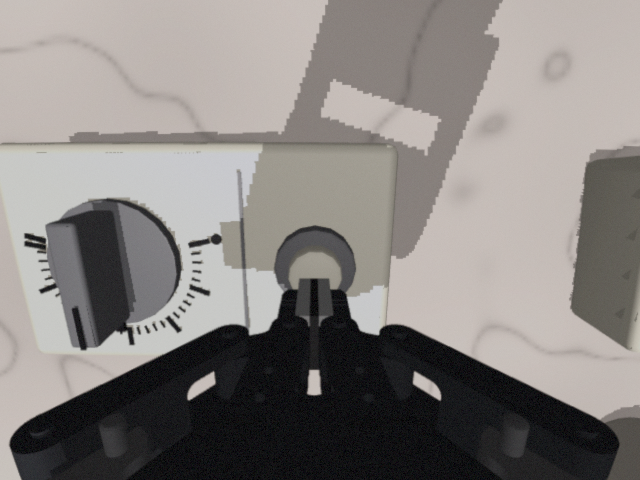

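Call:
{"api": "servo_tool", "payload": {
  "increments": [3,1,0,0,0,0,0,3,1,5,0,0,0,0,3,1,10,0,0,0,0,3,1,13,0,0,0,0,3,1,13,0,0,0,0]
}}

```text
t: 16.25
eef_pos: [0.5602, -0.0925, 0.1036]
eef_rot: [-0.001, 0.015, 1.0, 0.0]
force: [-1.1, 0.0, 0.4]
width: 0.0001
```

```bash
python3 s.py
```

```text
16.25 [ 0.5602 -0.0925  0.1036] yaw 178.27 F [-1.13  0.01  0.43] Ftool [ 1.13 -0.03 -0.43] T [0.006 0.024 0.023] w 0.0001 to axis [   1.3 -111.6    9.6] q6 -107.9
```

Call:
{"api": "servo_tool", "payload": {
  "increments": [0,0,1.5,0,0,0,0,0,0,3,0,0,0,0,0,0,4.5,0,0,0,0,0,0,4.5,0,0,0,0]
}}

```text
t: 16.65
eef_pos: [0.5608, -0.0927, 0.1]
eef_rot: [0.0, 0.015, 1.0, -0.0]
force: [-0.7, 0.1, 2.8]
width: 0.0002
```

Call:
{"api": "servo_tool", "payload": {
  "increments": [0,0,1,0,0,0,0,0,0,2,0,0,0,0,0,0,3,0,0,0,0,0,0,3,0,0,0,0]
}}

```text
t: 17.05
eef_pos: [0.5608, -0.0927, 0.0971]
eef_rot: [0.0, 0.015, 1.0, -0.0]
force: [-0.6, 0.4, 4.4]
width: 0.0001
```

Call:
{"api": "servo_tool", "payload": {
  "increments": [0,0,1,0,0,0,0,0,0,2,0,0,0,0,0,0,2,0,0,0,0]
}}

```text
t: 17.35
eef_pos: [0.5608, -0.0927, 0.0951]
eef_rot: [0.0, 0.015, 1.0, -0.0]
force: [-1.4, 0.3, 4.6]
width: 0.0
```

Call:
{"api": "servo_tool", "payload": {
  "increments": [0,0,0.3,0,0,0,0,0,0,0.6,0,0,0,0,0,0,0.6,0,0,0,0]
}}

```text
t: 17.65
eef_pos: [0.5608, -0.0927, 0.095]
eef_rot: [0.0, 0.015, 1.0, -0.0]
force: [-2.7, 1.4, 7.9]
width: 0.0001
```

Call:
{"api": "servo_tool", "payload": {
  "increments": [0,0,0.5,0,0,0,0,0,0,0.8,0,0,0,0,0,0,0.8,0,0,0,0]
}}

```text
t: 17.95
eef_pos: [0.5609, -0.0927, 0.0949]
eef_rot: [-0.0, 0.015, 1.0, -0.0]
force: [-3.1, 0.9, 11.6]
width: -0.0001
```

Call:
{"api": "servo_tool", "payload": {
  "increments": [0,0,-10,0,0,0,0,0,0,-40,0,0,0,0,0,0,-80,0,0,0,0,0,0,-110,0,0,0,0,0,0,-110,0,0,0,0,0,0,-110,0,0,0,0]
}}

```text
t: 18.55
eef_pos: [0.5607, -0.0927, 0.2036]
eef_rot: [0.0, 0.015, 1.0, -0.0]
force: [0.7, -0.5, -1.4]
width: -0.0001
```

```bash
python3 s.py; python3 - <<'E'
from h import *
im=arm.capture("wrist");cv2.imwrite("pics/w5.png",im[:,:,::-1])
E
```

```text
18.55 [ 0.5607 -0.0927  0.2036] yaw 178.28 F [ 0.69 -0.5  -1.38] Ftool [-0.7  -0.48  1.38] T [-0.032  0.002  0.011] w -0.0001 to axis [   1.9 -111.4  109.6] q6 -107.9
```

View pics/w5.png

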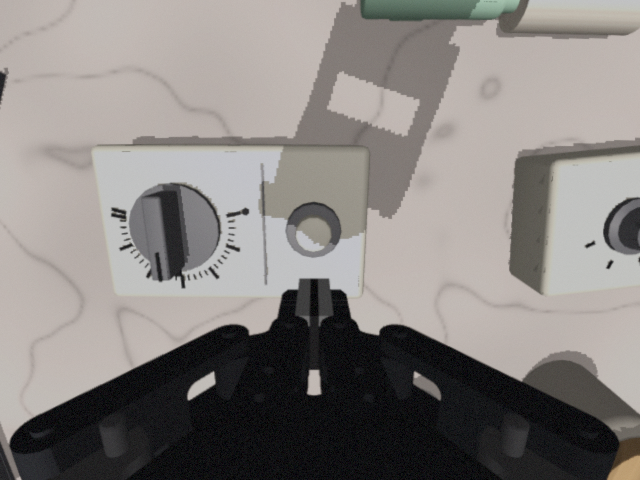

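```bash
python3 - <<'E'
from h import *
c=arm.camera_info("wrist")
for m in (13,14,15,16,17):
    a=-.036-.12*(m-15);u=np.array([np.cos(a),np.sin(a)]);x=np.array([.5555,-.204])
    print(m,proj(c,[[*(x+.031*u),.1],[*(x+.015*u),.1],[*(x+.048*u),.06]]).round(0).tolist())
im=cv2.imread("pics/w5.png")[165:300,90:260];cv2.imwrite("pics/w5z.png",cv2.resize(im,None,fx=4.4,fy=4.4,interpolation=cv2.INTER_CUBIC))
E
```

```text
13 [[169.0, 283.0], [161.0, 263.0], [195.0, 283.0]]
14 [[164.0, 284.0], [159.0, 263.0], [189.0, 284.0]]
15 [[159.0, 284.0], [156.0, 263.0], [182.0, 284.0]]
16 [[154.0, 284.0], [154.0, 263.0], [175.0, 283.0]]
17 [[149.0, 283.0], [151.0, 263.0], [169.0, 282.0]]
```

View pics/w5z.png

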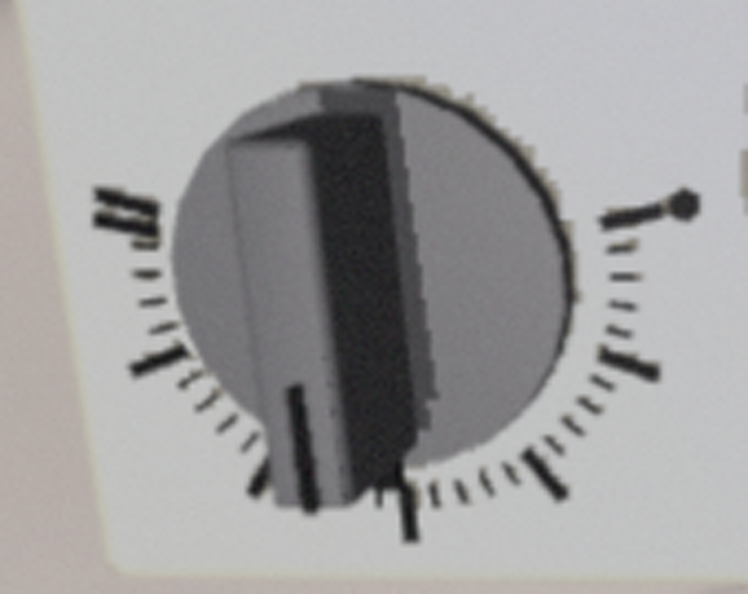

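```bash
python3 -c "
from workcell import arm
print(arm.hand_in(),arm.get_obs()['t'])"
```

```text
the job is handed in; nothing more can be done
the job is handed in; nothing more can be done
```

The timer is set to 15 minutes and started, and the job is handed in at about 19 s of robot time. The hand-in reports no verdict.

- **Winding to the stop:** I gripped the wing at about 16.7 minutes and turned it clockwise, slowing past the 30 mark. Contact showed as a steady rise in wrist torque, and the last step rose about 0.06 N m per degree, which matches the stop's spring. I held it about half a second. The pressure over friction was roughly 0.12 to 0.21 N m, above the 0.1 asked for as a sure contact and under the 0.3 limit. The range is that wide because the torque readings were noisy, about ±0.05 N m. One step read slightly lower than the one before, so I went two small steps further to be sure.
- **Setting 15 minutes:** I turned it back and let go. A close picture straight after release showed the pointer on the 15 tick. A second picture after the button press matched the position predicted for 15 minutes.
- **Start button:** I pressed with the fingers closed. The button bottomed out, and the force rose to 11.6 N against the 5 N needed, with no further travel.
- **At hand-in:** The gripper was about 11 cm above the button and touching nothing. I did not move the arm toward the fan control or the other objects. I took no final wide picture to confirm that they stayed in place.

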